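Fish dropped tissue blocks out from behind the block imager and set up the scan

ROBOT

A 7-joint arm with a two-finger parallel gripper is mounted at the origin on the work surface. World frame = base frame: x ahead of the robot, y to its left, z up, the work surface at z = 0. Lengths are in m, angles in rad, forces in N, time in s.
With the tool pointing down it reaches from about 0.425 to 0.825 m from the base axis. Payload 3.6 kg.
Tool frame: the origin (TCP) lies where the fingers leave the gripper's body, on its centre line; the fingertips stand 73 mm ahead of it and the grasp point (between the pads) lies 54 mm ahead of it; z points along the fingers, y is the line along which they close (so a half turn about z gives the same grasp; the last joint's range is limited). The gripper opens to 85 mm and grips with 20 to 120 N. Pads are 22 mm wide; open, the fingers measure 114 mm over their backs; the gripper's body (76 mm by 85 mm) begins 54 mm behind the grasp point. The pads swing forward as they close: fully open they stand 13 mm farther back than shut.
Start: joints at [-1.192, 0.615, -0.013, 1.423, 0.008, 1.103, -0.04], TCP at [0.257, 0.597, 0.304] pointing down, gripper open.
Joint ranges: [-3.12, 3.12], [-0.3, 2.06], [-1.34, 1.32], [0.26, 2.42], [-1.36, 4.5], [0.01, 1.98], [-2.84, 2.84]. Speed limits (rad/s): [2.79, 2.79, 3.14, 3.14, 3.14, 3.14, 3.14].

INTERFACE

Orientations are given as a unit quaternion [x, y, z, w].
In Python, from station import arm, snapshot, camera_info, ticket gives the robot as it stands. Calls block until the motion is done:
- arm.movep(position, orientation): joint-space move of the TCP to a pose.
- arm.line_to(position, velocity=0.15, ori=None): straight line of the TCP; ori=None keeps the orientation; velocity is the mean speed in m/s.
- arm.move_j(angles): joint-space move.
- arm.move_gripper(opening, effort=None): opening from 0.0 (shut) to 1.0 (fully open); effort is the grip in N (None keeps the last); returns when the fingers have stopped.
- arm.pause(seconds).
- arm.ik(position, orientation): joint angles nearest the present ones, or None.
- snapshot(name): name is "scene" or "top"; returns the picture (400x640x3 uint8, blue, green, red); there is no depth.
- camera_info(name): a dict with "fx", "fy", "cx", "cy" (pixels), "R" (3x3) and "t" (3): a world point X has camera coordinates R X + t. Camera axes: x right, y down, z forward; pixel columns grow to the right and rows downward; lengths in m; the calibration is good to about 2 mm. A picture is of the moment at which its call begins. camera_info takes no time and is no camera call.
A pose or a line that the arm cannot do raises arm.MotionError and nothing moves.
- ticket.finish_job(): hands the job in; it is judged then, once.
Readings, each from a call of its own:
- arm.read_time(): time.
- arm.read_joint_positions(): joint angles.
- arm.read_dq(): joint speeds.
- arm.read_effort(): joint torques, N m.
- arm.read_tool_pos(): TCP position.
- arm.read_eef_rot(): TCP orientation.
- arm.read_ft_force(): force on the tool from outside, world axes, zero at the start.
- arm.read_wrist_torque(): the same for the moment, N m.
- arm.read_opening(): opening from 0.0 (shut) to 1.0 (fully open).
- arm.read_finger_force(): force on a finger pad.
Only numpy, scipy, OpenCV 4.12 (cv2) and the standard library are available. Lean on these libraries where they do the work, as an engineer would, in place of code of your own. Each camera call takes 0.05 s, during which the arm holds its last target. There are 200 camera calls.

TASK

Some tissue blocks have slipped down the narrow gap between the white block imager and the grey slide cabinet. Draw every one of them out onto the open bench with the bent rod (do not touch a block with the fingers while it is still in the gap) and lay the rod back on its green mat; seat each block wax side up on the imager's top, one to a bay, long side along the ribs, pushed fully home into the corner formed by the back rail and the bay's left rib. Only when all are seated, turn the dial to the green mark; leave the other things on the bench alone.

Things in the scene. Friction and masses are not known exactly. Their poses are not given: they have to be found in the camera images.
- imager: White flatbed block imager, fixed, 175 mm (x) by 370 mm (y), its glass top 100 mm above the bench. Origin: centre of its underside; x points to its back, away from the robot, y to its left end. On top it carries a comb of three bays and, at the right end (y -185 to -104 mm), a black control strip with the dial.
- gap_mouth (a point): Middle of the open mouth of the gap, at bench height; axes as the imager's. The gap runs from here along +y, behind the imager, 46 mm wide (x -23 to 23 mm), and is closed by a cable duct at y = 200 mm. Blocks lie in it in single file, 48 mm apart, centres 54 to 154 mm in, long sides along it within 0.2 rad. Pull them out along -y; out means the centre at y below -20 mm.
- cabinet: Grey slide cabinet, fixed, 220 mm (x) by 400 mm (y), 120 mm high (150 mm with the blue box on it); its -x face is the far wall of the gap. Origin: centre of its underside; axes as the imager's.
- home0 (a point): Where the centre of a block fully home in the leftmost bay comes to lie; axes as the imager's. The back rail's front face is 20 mm behind it (+x), the right face of the bay's left rib 14 mm to its left (+y), the glass 6.5 mm below. The rail is 16 mm high, the ribs 7 mm high and 8 mm wide, 100 mm long, along x up to the rail; the bays are 84 mm wide between ribs, open to the front, with 50 mm of clear top in front of the ribs.
- home1 (a point): The same for the middle bay.
- home2 (a point): The same for the rightmost bay, next to the dial.
- dial (a joint): Angle of the selector dial, rad, growing clockwise seen from above. Four click stops: 0 (grey dot), 0.5 (white), 1.0 (green) and 1.5 (red); it starts at one of the first two. Let go between stops it snaps to a near one; leaving a stop takes about 0.07 N m.
- dial_grip (a point): On the dial's vertical axis, 26 mm above the imager's top: the height to grip. The dial is a black disc of radius 22 mm, 8 mm high, bearing an upright bar grip 42 mm long and 12 mm wide, whose top is 38 mm above the imager's top. The bar lies along this point's x axis, which is also where its white pointer line points (the point turns with the dial).
- rod_grip (a point): Bent rod, loose, 120 g; centre of its black handle, 110 mm (x) by 16 mm (y) by 30 mm high (z). From the handle a steel rod 7 mm thick runs along +x, its axis 9 mm above this point, to x = 235 mm; there it bends straight down and, at the bottom, square to +y into a foot that ends at y = 27 mm. It starts flat on its mat, +x along the imager's y within 0.15 rad.
- rod_hook (a point): Middle of the rod's bent foot: x = 235, y = 12, z = -10.5 mm from the handle's centre. The foot (half thickness 3.5 mm) clears by 1 mm the level on which the handle lies; the straight rod clears it by 20 mm, so it passes over a lying block (13 mm) while the foot is down behind it.
- mat: Thin green mat, fixed, 85 mm (x) by 300 mm (y), 3 mm thick, on the bench right of the imager and nearly in line with it. Origin: centre of its underside.
- block_blue_mid (a point): Tissue block with a blue cassette base; centre of the block, half-way up. 40 mm (x) by 28 mm (y) by 13 mm high: a plastic base 8 mm high of the full size, on it cream wax 34 by 26 mm, 5 mm high. About 20 g. Either end may point either way.
- block_yellow_mid (a point): Tissue block with a yellow cassette base; centre of the block, half-way up. 40 mm (x) by 28 mm (y) by 13 mm high: a plastic base 8 mm high of the full size, on it cream wax 34 by 26 mm, 5 mm high. About 20 g. Either end may point either way.
- block_pink_mid (a point): Tissue block with a pink cassette base; centre of the block, half-way up. 40 mm (x) by 28 mm (y) by 13 mm high: a plastic base 8 mm high of the full size, on it cream wax 34 by 26 mm, 5 mm high. About 20 g. Either end may point either way.
- dish_a: Small round clear dish, 35 mm across, 10 mm high; leave alone. Origin: centre of its underside.
- dish_b: Another such dish; leave alone.
- dish_c: Another such dish; leave alone.
- dropper: Amber dropper bottle, 36 mm across, 85 mm tall; leave alone. Origin: centre of its underside.
- slide_box: Orange slide box, 85 x 100 x 35 mm; leave alone. Origin: centre of its underside.
- marker: White marker pen with green cap, 130 mm long, 15 mm thick, lying; leave alone. Origin: under its middle.

How it is judged:
On the way, in this order (a step that is already met when the one before it is completed fails the run):
1. every block is out of the gap ((y of block_blue_mid in the frame of imager below -0.205 m or x of block_blue_mid in the frame of imager below 0.08 m) and (y of block_yellow_mid in the frame of imager below -0.205 m or x of block_yellow_mid in the frame of imager below 0.08 m) and (y of block_pink_mid in the frame of imager below -0.205 m or x of block_pink_mid in the frame of imager below 0.08 m)), for 0.2 s.
2. every block is seated in the corner of a bay and let go (((distance between block_blue_mid and home0 below 0.0035 m and angle between the x axis of block_blue_mid and the x axis of imager, either way round below 0.06 rad and angle between block_blue_mid's own z axis and vertical below 0.1 rad) or (distance between block_blue_mid and home1 below 0.0035 m and angle between the x axis of block_blue_mid and the x axis of imager, either way round below 0.06 rad and angle between block_blue_mid's own z axis and vertical below 0.1 rad) or (distance between block_blue_mid and home2 below 0.0035 m and angle between the x axis of block_blue_mid and the x axis of imager, either way round below 0.06 rad and angle between block_blue_mid's own z axis and vertical below 0.1 rad)) and contact force between each of block_blue, block_yellow, block_pink and the fingers below 0.05 N and ((distance between block_yellow_mid and home0 below 0.0035 m and angle between the x axis of block_yellow_mid and the x axis of imager, either way round below 0.06 rad and angle between block_yellow_mid's own z axis and vertical below 0.1 rad) or (distance between block_yellow_mid and home1 below 0.0035 m and angle between the x axis of block_yellow_mid and the x axis of imager, either way round below 0.06 rad and angle between block_yellow_mid's own z axis and vertical below 0.1 rad) or (distance between block_yellow_mid and home2 below 0.0035 m and angle between the x axis of block_yellow_mid and the x axis of imager, either way round below 0.06 rad and angle between block_yellow_mid's own z axis and vertical below 0.1 rad)) and ((distance between block_pink_mid and home0 below 0.0035 m and angle between the x axis of block_pink_mid and the x axis of imager, either way round below 0.06 rad and angle between block_pink_mid's own z axis and vertical below 0.1 rad) or (distance between block_pink_mid and home1 below 0.0035 m and angle between the x axis of block_pink_mid and the x axis of imager, either way round below 0.06 rad and angle between block_pink_mid's own z axis and vertical below 0.1 rad) or (distance between block_pink_mid and home2 below 0.0035 m and angle between the x axis of block_pink_mid and the x axis of imager, either way round below 0.06 rad and angle between block_pink_mid's own z axis and vertical below 0.1 rad))), for 0.2 s.
3. the dial is at the green mark (value of joint dial between 0.87 and 1.13 rad), for 0.2 s.
At the end, for the whole second after the job is handed in: Every block present lies still, centre within 3.5 mm of a bay's home point, square to the imager within 0.06 rad, wax up; the dial is within 0.13 rad of the green stop (1.0 rad); the rod lies still with the centre of its handle over the mat (all of step 3 and ((distance between block_blue_mid and home0 below 0.0035 m and angle between the x axis of block_blue_mid and the x axis of imager, either way round below 0.06 rad and angle between block_blue_mid's own z axis and vertical below 0.1 rad) or (distance between block_blue_mid and home1 below 0.0035 m and angle between the x axis of block_blue_mid and the x axis of imager, either way round below 0.06 rad and angle between block_blue_mid's own z axis and vertical below 0.1 rad) or (distance between block_blue_mid and home2 below 0.0035 m and angle between the x axis of block_blue_mid and the x axis of imager, either way round below 0.06 rad and angle between block_blue_mid's own z axis and vertical below 0.1 rad)) and linear speed of each of block_blue, block_yellow, block_pink, rod below 0.02 m/s and ((distance between block_yellow_mid and home0 below 0.0035 m and angle between the x axis of block_yellow_mid and the x axis of imager, either way round below 0.06 rad and angle between block_yellow_mid's own z axis and vertical below 0.1 rad) or (distance between block_yellow_mid and home1 below 0.0035 m and angle between the x axis of block_yellow_mid and the x axis of imager, either way round below 0.06 rad and angle between block_yellow_mid's own z axis and vertical below 0.1 rad) or (distance between block_yellow_mid and home2 below 0.0035 m and angle between the x axis of block_yellow_mid and the x axis of imager, either way round below 0.06 rad and angle between block_yellow_mid's own z axis and vertical below 0.1 rad)) and ((distance between block_pink_mid and home0 below 0.0035 m and angle between the x axis of block_pink_mid and the x axis of imager, either way round below 0.06 rad and angle between block_pink_mid's own z axis and vertical below 0.1 rad) or (distance between block_pink_mid and home1 below 0.0035 m and angle between the x axis of block_pink_mid and the x axis of imager, either way round below 0.06 rad and angle between block_pink_mid's own z axis and vertical below 0.1 rad) or (distance between block_pink_mid and home2 below 0.0035 m and angle between the x axis of block_pink_mid and the x axis of imager, either way round below 0.06 rad and angle between block_pink_mid's own z axis and vertical below 0.1 rad)) and x of rod_grip in the frame of mat between -0.0425 and 0.0425 m and y of rod_grip in the frame of mat between -0.15 and 0.15 m and height (world z) of rod_grip below 0.025 m); the robot touches nothing.
It fails at once if the fingers touch block_blue while it is still in the gap (contact force between block_blue and the fingers above 0.3 N and y of block_blue_mid in the frame of imager between -0.18 and 0.02 m and x of block_blue_mid in the frame of imager between 0.088 and 0.133 m and height (world z) of block_blue_mid below 0.06 m).
It fails at once if the fingers touch block_yellow while it is still in the gap (contact force between block_yellow and the fingers above 0.3 N and y of block_yellow_mid in the frame of imager between -0.18 and 0.02 m and x of block_yellow_mid in the frame of imager between 0.088 and 0.133 m and height (world z) of block_yellow_mid below 0.06 m).
It fails at once if the fingers touch block_pink while it is still in the gap (contact force between block_pink and the fingers above 0.3 N and y of block_pink_mid in the frame of imager between -0.18 and 0.02 m and x of block_pink_mid in the frame of imager between 0.088 and 0.133 m and height (world z) of block_pink_mid below 0.06 m).
It fails at once if another thing on the bench is disturbed (moved over 30 mm) (distance of any of dish_a, dish_b, dish_c, dropper, slide_box, marker from where it was at the start of the episode above 0.03 m).
Of block_blue, block_yellow, block_pink only 2 to 3 are there at a start; the rules pass over those that are not, and their reading is None.
At some moment in a run one of block_blue, block_yellow, block_pink, rod may be knocked a few centimetres aside while the robot is not near it.
Once in a run the grip may slacken for a moment while it holds something.
It also fails if it takes over 210 s, if anything falls off the work surface, if the arm or the gripper's body presses on something with over 40 N, if the wrist force passes 120 N, or if a joint passes its speed limit or range.

## Working session

There is one attempt and no reset: what is moved stays moved. The work goes in short steps, each a Python script; the robot and the scene stay as the last script left them, time stands still between calls to the robot, and variables do not carry over. Pictures are saved under pics/ and viewed, at most 14 in all, crops included, and the job is handed in when it is done.

```bash
ls; mkdir -p pics; python3 - <<'E'
from station import arm,snapshot,camera_info
import cv2
for n in("scene","top"):
    im=snapshot(n); cv2.imwrite(f"pics/{n}0.png",im); c=camera_info(n); print(n,c)
print(arm.read_time(),arm.read_eef_rot(),arm.read_tool_pos())
E
```

```text
pics
scene {'fx': 376.30616997660337, 'fy': 376.30616997660337, 'cx': 315.1464326853427, 'cy': 198.12110199920525, 'R': array([[ 0.55708038,  0.83045651,  0.0018519 ],
       [ 0.51523711, -0.34387674, -0.78503472],
       [-0.65130037,  0.43828161, -0.61944899]]), 't': array([-0.35512584, -0.17106686,  1.3933164 ])}
top {'fx': 422.2976023057453, 'fy': 422.2976023057453, 'cx': 326.24424284921514, 'cy': 196.64918420116135, 'R': array([[-0.01640667, -0.9995446 , -0.02532621],
       [-0.99488131,  0.01884559, -0.09927755],
       [ 0.09970963,  0.02356776, -0.99473743]]), 't': array([0.0862423 , 0.51886452, 1.57481418])}
0.1 [ 2.01482019e-01  9.79491499e-01 -1.15803394e-03 -2.40655942e-04] [0.25636741 0.59673847 0.30282354]
```

View pics/top0.png

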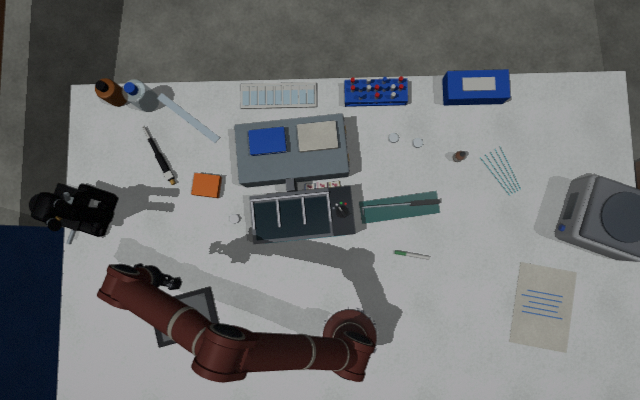

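View pics/scene0.png

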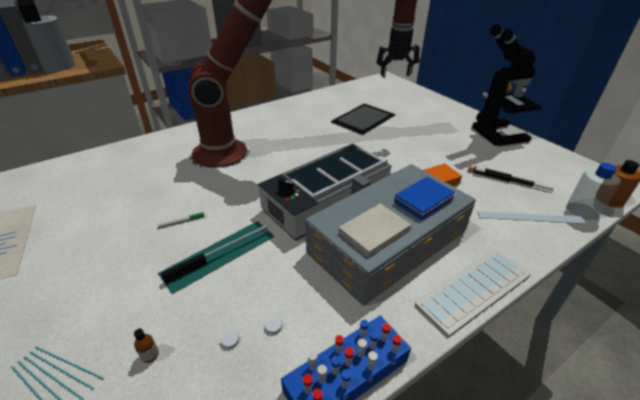

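The top view shows the imager at about (250–355, 188–240), the cabinet behind it at (237–348, 115–185) and the blocks in the gap around (300–342, 185). The mat and rod are at (360–440, 193–222), the dial at about (341, 210). I'll enlarge that part.

```bash
python3 - <<'E'
import cv2
im=cv2.imread("pics/top0.png")[165:250,235:445]
cv2.imwrite("pics/c0.png",cv2.resize(im,None,fx=3.8,fy=3.8,interpolation=cv2.INTER_CUBIC))
im=cv2.imread("pics/scene0.png")[140:300,150:400]
cv2.imwrite("pics/c1.png",cv2.resize(im,None,fx=3.2,fy=3.2,interpolation=cv2.INTER_CUBIC))
E
```

```text
(no output)
```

View pics/c0.png

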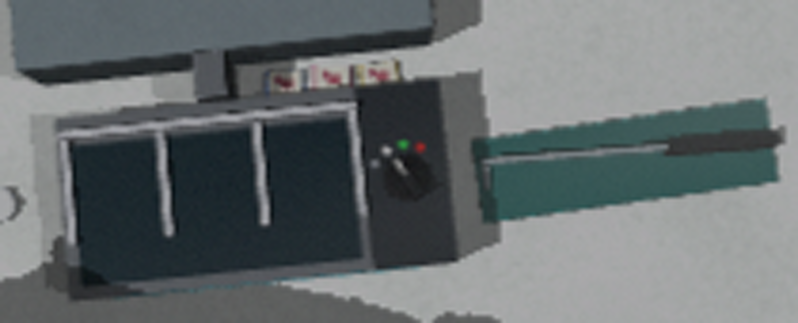

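View pics/c1.png

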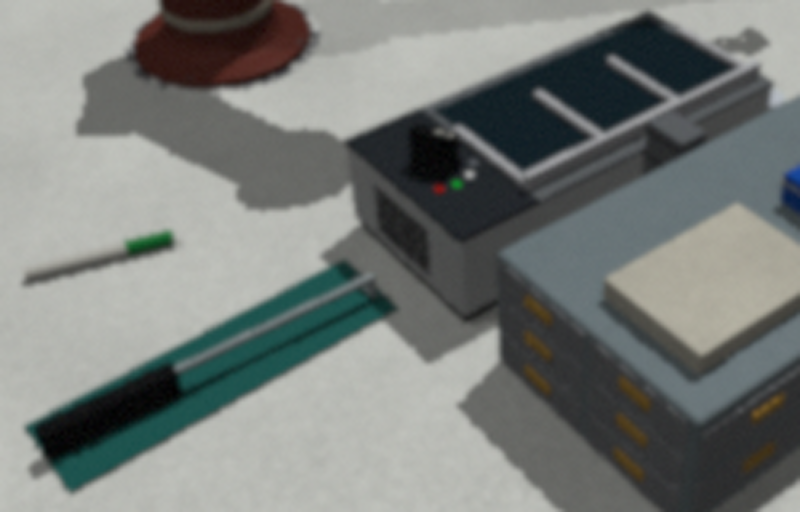

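Enlarged, the gap shows three blocks (yellow rightmost, then pink, then blue), and the dial pointer is at the white dot. The rod foot, at the left end of the mat, points toward the robot (-x). Next I'll fit the poses.

```bash
cat > h.py <<'E'
import numpy as np, cv2
from scipy.optimize import least_squares
from scipy.spatial.transform import Rotation as Rot
from station import arm,snapshot,camera_info,ticket
CI={n:camera_info(n) for n in("scene","top")}
def proj(n,P):
    c=CI[n]; q=np.atleast_2d(P)@np.array(c["R"]).T+c["t"]
    return np.c_[c["fx"]*q[:,0]/q[:,2]+c["cx"], c["fy"]*q[:,1]/q[:,2]+c["cy"]]
def unproj(n,uv,z):
    c=CI[n]; R=np.array(c["R"]); C=-R.T@c["t"]
    d=R.T@np.array([(uv[0]-c["cx"])/c["fx"],(uv[1]-c["cy"])/c["fy"],1]); return C+d*(z-C[2])/d[2]
def T(p,L):  # planar pose (x,y,yaw), local pts -> world
    L=np.atleast_2d(np.array(L,float)); c,s=np.cos(p[2]),np.sin(p[2])
    return np.c_[p[0]+c*L[:,0]-s*L[:,1],p[1]+s*L[:,0]+c*L[:,1],L[:,2]]
def fit(obs,p0): # obs: list (cam,uv,local)
    f=lambda p:np.concatenate([(proj(n,T(p,l))[0]-uv) for n,uv,l in obs])
    return least_squares(f,p0,loss="soft_l1")
c0=lambda u,v:np.array([235+u/3.8,165+v/3.8]); c1=lambda u,v:np.array([150+u/3.2,140+v/3.2])
E
python3 - <<'E'
from h import *
o=[("top",c0(440,80),(.0875,-.185,.1)),("top",c0(458,262),(-.0875,-.185,.1)),("top",c0(70,297),(-.0875,.185,.1)),
("scene",c1(350,143),(-.0875,-.185,.1)),("scene",c1(465,240),(.0875,-.185,.1)),("scene",c1(650,12),(-.0875,.185,.1)),("scene",c1(468,318),(.0875,-.185,0))]
r=fit(o,[.55,.2,.1]); p=r.x; print("imager",p.round(4),r.fun.reshape(-1,2).round(1).tolist())
def loc(w):
    c,s=np.cos(p[2]),np.sin(p[2]); d=w[:2]-p[:2]; return np.array([c*d[0]+s*d[1],-s*d[0]+c*d[1]]).round(4)
for uv in [(169,235),(265,222),(163,135),(258,125)]: print("rib",loc(unproj("top",c0(*uv),.107)))
print("dial",loc(unproj("top",c0(408,178),.12)))
for uv in [(378,75),(330,79),(284,81)]: print("blk",loc(unproj("top",c0(*uv),.013)))
h=unproj("top",c0(725,142),.033); b=unproj("top",c0(487,158),.027+.0035)
print("rod handle",h,"bend",b,"len",np.hypot(*(b-h)[:2]),"yaw",np.arctan2(b[1]-h[1],b[0]-h[0]))
hs=unproj("scene",c1(108,412),.033);print("handle scene",hs, "bend sc",unproj("scene",c1(372,278),.03))
print("mat",np.mean([unproj("top",c0(*u),.003) for u in [(767,97),(778,182),(497,222),(480,140)]],axis=0))
print("handle loc",loc(h),"bend loc",loc(b))
for n in [(393,138),(418,143),(460,156),(412,255),(235,218),(207,185)]: print("obst",loc(unproj("top",n,.01)))
# reach
for L in [(.1105,-.22),(.1105,-.185-.4),(.1105,-.26),(.0425,.16),(.0425,-.25)]:
    print(T(p,[[*L,0]])[0],np.hypot(*T(p,[[*L,0]])[0,:2]))
E
```

```text
imager [0.4543 0.1665 0.0882] [[-1.2, -2.1], [-0.6, -1.8], [-0.9, -0.2], [-1.3, -1.8], [-0.7, -0.8], [-0.3, -1.7], [-0.5, 2.7]]
rib [-0.0406  0.0821]
rib [-0.0379 -0.0094]
rib [0.0544 0.0789]
rib [ 0.0542 -0.0119]
dial [-0.0117 -0.1477]
blk [ 0.1016 -0.1309]
blk [ 0.1028 -0.0823]
blk [ 0.1057 -0.0359]
rod handle [ 0.49106865 -0.29616371  0.033     ] bend [ 0.47972643 -0.06148817  0.0305    ] len 0.2349494818211913 yaw 1.619090240006064
handle scene [ 0.51361853 -0.29855703  0.033     ] bend sc [ 0.48921173 -0.06162747  0.03      ]
mat [ 0.47697157 -0.20709883  0.003     ]
handle loc [-0.0041 -0.4641] bend loc [ 0.0053 -0.2294]
obst [ 0.2589 -0.3755]
obst [ 0.2288 -0.4687]
obst [ 0.1607 -0.6218]
obst [-0.1943 -0.3925]
obst [0.0152 0.2619]
obst [0.1541 0.3598]
[ 0.58372756 -0.04288673  0.        ] 0.5853008928183024
[ 0.61586546 -0.40646912  0.        ] 0.737907449315321
[ 0.58724952 -0.08273137  0.        ] 0.593048463146418
[0.48253303 0.32965007 0.        ] 0.5843862559788582
[ 0.51863313 -0.07875754  0.        ] 0.5245789524636482
```

```bash
cat >> h.py <<'E'
def q(yaw): # tool down, tool x at yaw
    c,s=np.cos(yaw),np.sin(yaw)
    return Rot.from_matrix(np.array([[c,s,0],[s,-c,0],[0,0,-1]])).as_quat()
def st(): return "t %.1f tcp %s f %s open %.3f ff %.1f"%(arm.read_time(),np.round(arm.read_tool_pos(),4),np.round(arm.read_ft_force(),1),arm.read_opening(),arm.read_finger_force())
E
python3 - <<'E'
from h import *
h=np.array([.493,-.296]); yaw=1.615; d=np.array([np.cos(yaw),np.sin(yaw)])
g=h-.012*d
for s in (0,np.pi):
    print(s,arm.ik([*g,.25],q(yaw+s)),arm.ik([.61,-.39,.1],q(1.66+s)),arm.ik([.58,-.07,.1],q(1.66+s)))
s=0 if arm.ik([*g,.25],q(yaw)) is not None else np.pi
arm.move_gripper(1.0)
arm.movep([*g,.25],q(yaw+s)); print(st())
arm.line_to([*g,.081],.15); print(st())
arm.move_gripper(0.0,100); print(st())
arm.line_to([*g,.125],.1); print(st(),arm.read_joint_positions())
im=snapshot("top"); cv2.imwrite("pics/top1.png",im); cv2.imwrite("pics/scene1.png",snapshot("scene"))
p=[.4543,.1665,.0882]
def drw(n,im,off,k,pts):
    for P,col in pts:
        for u in (proj(n,P)-off)*k: cv2.drawMarker(im,tuple(int(x) for x in u),col,cv2.MARKER_CROSS,9,1)
I=[(a*.0875,b*.185,z) for a in(1,-1) for b in(1,-1) for z in(.1,0)]+[(.0625,.176-92*k/1000,.107) for k in range(3)]+[(-.0375,.176-92*k/1000,.107) for k in range(3)]+[(.1105,-.185,0),(.1335,-.185,.12)]
rp=[*h,yaw]; R_=[(a*.055,b*.008,.077) for a in(1,-1) for b in(1,-1)]+[(.235,0,.0745),(.235,.027,.0545)]
out=[]
for n,x0,y0,k in(("top",230,160,3.7),("scene",150,140,3.0)):
    im=cv2.imread(f"pics/{n}1.png")[y0:y0+(90 if n=="top" else 90+0):,x0:x0+215][: (85 if n=="top" else 150)]
    if n=="scene": im=cv2.imread("pics/scene1.png")[135:225+0,190:405]; x0,y0=190,135;im=cv2.imread("pics/scene1.png")[135:210,190:405]
    k=3.7; im=cv2.resize(im,None,fx=k,fy=k,interpolation=cv2.INTER_CUBIC)
    drw(n,im,np.array([x0-.36+.5*0,y0-.36]),k,[(T(p,I),(0,255,255)),(T(rp,R_),(255,0,255))]); out.append(im)
cv2.imwrite("pics/ov1.png",np.vstack(out))
E
```

```text
0 [ 0.07539818  0.66779828  0.74805152  1.71119707 -0.53303771  0.97720851
  1.06804085] [ 0.38006455  0.96275624  0.3200795   1.35963935 -0.34356578  0.87363049
  0.88219096] [-0.04425929  0.78619223  0.20585074  1.80761408 -0.26918836  0.57506711
  0.41892251]
3.141592653589793 [-0.08726009  0.8263742   1.13309195  1.71579482 -0.81693983  1.15231928
 -1.8098077 ] [ 0.07020202  1.21715905  1.12954051  1.37190377 -1.11233471  1.24049982
 -1.76812872] [ 0.39008741  0.8312411  -0.50722237  1.79302002  0.60852541  0.67865756
  2.76557873]
t 3.6 tcp [ 0.4942 -0.3071  0.2499] f [ 0.3  0.8 -0.1] open 0.997 ff 0.0
t 4.9 tcp [ 0.494  -0.3084  0.0819] f [-0.3  0.2  0.3] open 0.997 ff 0.0
t 5.5 tcp [ 0.4937 -0.3082  0.0815] f [-0.5  1.1  2.7] open 0.165 ff 99.4
t 6.1 tcp [ 0.4934 -0.3076  0.1248] f [-0.1 -0.6 -2.2] open 0.167 ff 99.0 [ 0.15390658  0.82036175  0.6146634   1.8118954  -0.68184137  0.73372685
  1.18973408]
```

View pics/ov1.png

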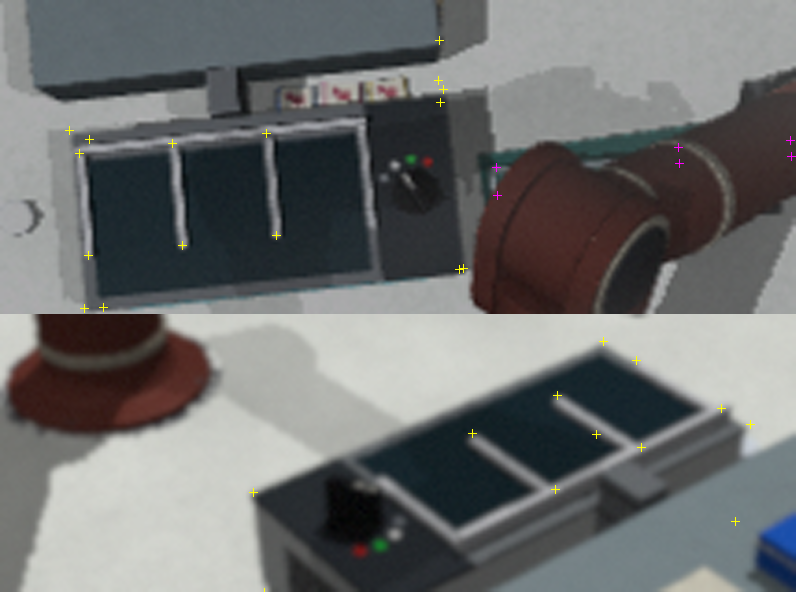

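```bash
cat >> h.py <<'E'
P=np.array([.4543,.1665,.0882])
def rodtcp(x,yh,z): # imager-local rod axis x and hook y (gap frame) -> TCP
    return T(P,[[x,-.185+yh-.235-.012,z]])[0]
QR=q(P[2]+np.pi/2)
def pic(name,boxes,k,marks={}):
    out=[]
    for n,(x0,y0,x1,y1) in boxes.items():
        im=cv2.resize(snapshot(n)[y0:y1,x0:x1],None,fx=k,fy=k,interpolation=cv2.INTER_CUBIC)
        for pt in marks.get("w",[]):
            u=(proj(n,pt)[0]-[x0,y0]+.5)*k-.5; cv2.drawMarker(im,tuple(int(round(a)) for a in u),(255,0,255),cv2.MARKER_CROSS,9,1)
        out.append(im)
    w=max(o.shape[1] for o in out)
    cv2.imwrite(f"pics/{name}.png",np.vstack([np.pad(o,((0,0),(0,w-o.shape[1]),(0,0))) for o in out]))
E
python3 - <<'E'
from h import *
arm.line_to(rodtcp(.122,-.035,.115),.15,ori=QR); arm.pause(.3); print(st(),arm.read_wrist_torque())
rp=T(P,[[.122,-.22,.115-.062+.0125]])[0]; ft=T(P,[[.122-.027,-.22,.115-.062-.0105+.0035]])[0]
pic("a2",{"top":(290,170,440,230),"scene":(220,190,370,260)},4.2,{"w":[rp,ft]})
E
```

```text
t 7.5 tcp [ 0.6165 -0.2883  0.1152] f [ 1.1  0.6 -1.7] open 0.166 ff 99.0 [-0.03088139  0.01586224  0.02371618]
```

View pics/a2.png

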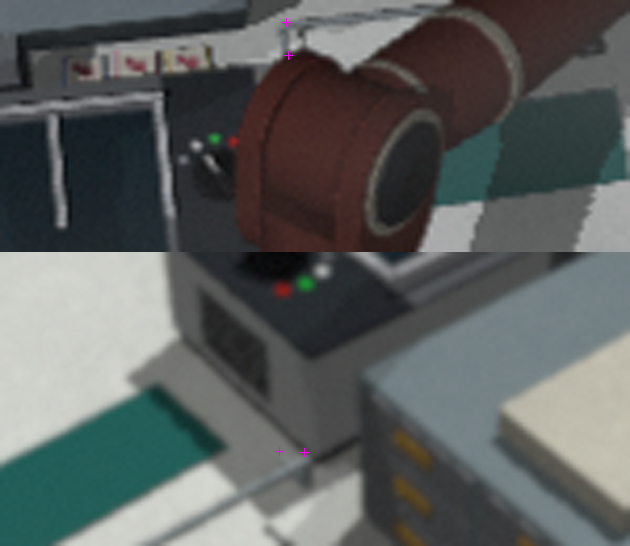

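The rod's bend appears at (288,27) in the top view and about (310,462) in the scene view. Both are shifted from the projection by about the same bias as the imager, so the rod-to-gap alignment is right. Going in.

```bash
python3 - <<'E'
from h import *
for y in (.03,.09,.14,.185):
    arm.line_to(rodtcp(.122,y,.110),.15); f=arm.read_ft_force(); print(y,np.round(f,1))
    if np.hypot(f[0],f[1])>8: print("contact"); raise SystemExit
print(st())
pic("a3",{"top":(290,150,400,230)},5)
arm.line_to(rodtcp(.122,.185,.0795),.05); print(st())
E
```

```text
0.03 [-0.4 -0.1 -0.9]
0.09 [-0.6 -0.8 -1.1]
0.14 [-0.3 -0.3 -1.7]
0.185 [-0.8 -1.8 -1.2]
t 9.7 tcp [ 0.5977 -0.07    0.1102] f [-0.8 -1.8 -1.2] open 0.175 ff 67.6
t 10.5 tcp [ 0.5977 -0.0688  0.0794] f [-0.7 -0.5 -1.4] open 0.164 ff 101.1
```

View pics/a3.png

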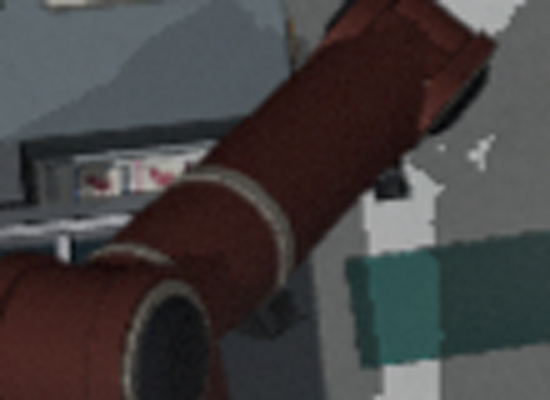

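```bash
python3 - <<'E'
from h import *
print(st())
hk=T(P,[[.122,0,.03]])[0]
pic("a4",{"top":(285,168,355,205),"scene":(210,180,280,225)},7,{"w":[hk]})
E
```

```text
t 10.5 tcp [ 0.5977 -0.0688  0.0794] f [-0.7 -0.5 -1.4] open 0.164 ff 101.1
```

View pics/a4.png

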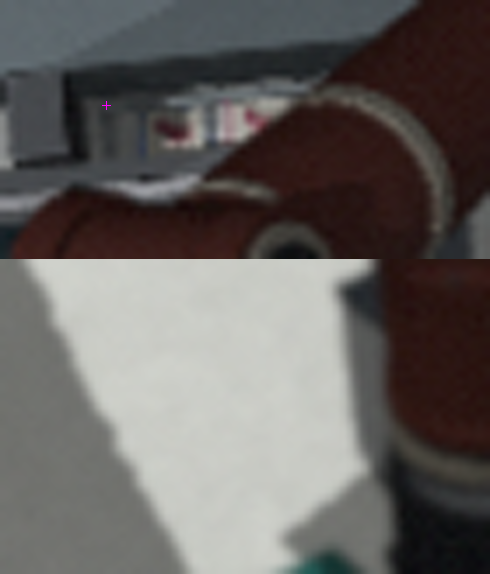

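The foot shows as a dark bar at about (105–125, 130) in the gap, to the left of (behind) the blue block at x≥145. Pulling out.

```bash
python3 - <<'E'
from h import *
for y in (.16,.12,.08,.04,0,-.04,-.07,-.1):
    arm.line_to(rodtcp(.122,y,.0795),.08); print(y,np.round(arm.read_ft_force(),1),round(arm.read_finger_force()))
print(st(),arm.read_wrist_torque())
pic("a5",{"top":(290,150,450,220)},4.9)
E
```

```text
0.16 [ 0.   1.1 -0.5] 101
0.12 [ 0.5  0.2 -1.6] 101
0.08 [ 0.7  0.9 -1.4] 101
0.04 [ 0.3  0.2 -1. ] 101
0 [-0.8  0.1 -1.1] 101
-0.04 [ 0.2  0.2 -0.9] 101
-0.07 [ 0.4 -0.1 -0.4] 101
-0.1 [ 0.5 -0.  -1.7] 101
t 15.3 tcp [ 0.6223 -0.3535  0.0795] f [ 0.5 -0.  -1.7] open 0.166 ff 100.8 [-0.03105036 -0.01676369  0.02644751]
```

View pics/a5.png

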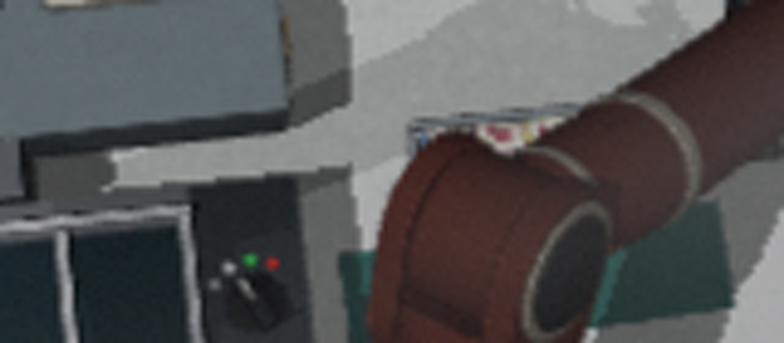

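All three blocks are out, lined up at (410–575, 110–150) ahead of the foot, and the gap is empty. Next I'll free the foot and lay the rod back on the mat.

```bash
python3 - <<'E'
from h import *
arm.line_to(rodtcp(.122,-.088,.0795),.08)
arm.line_to(rodtcp(.122,-.088,.14),.12)
g=np.array([.4937,-.3085])
arm.line_to([*g,.14],.2,ori=q(1.615)); arm.line_to([*g,.0815],.08); print(st())
arm.move_gripper(.6); arm.pause(.1); arm.line_to([*g,.25],.25)
arm.movep([.42,-.1,.35],q(1.659)); print(st(),arm.read_joint_positions().round(2))
pic("a6",{"top":(330,150,450,220),"scene":(140,180,300,260)},4.9)
E
```

```text
t 18.0 tcp [ 0.493  -0.3079  0.0815] f [-1.6  2.7  5.1] open 0.167 ff 101.8
t 20.4 tcp [ 0.4202 -0.1005  0.3495] f [-0.4 -0.4  0.2] open 0.601 ff 0.0 [-0.52  0.32  0.94  1.96 -0.3   1.01  0.65]
```

View pics/a6.png

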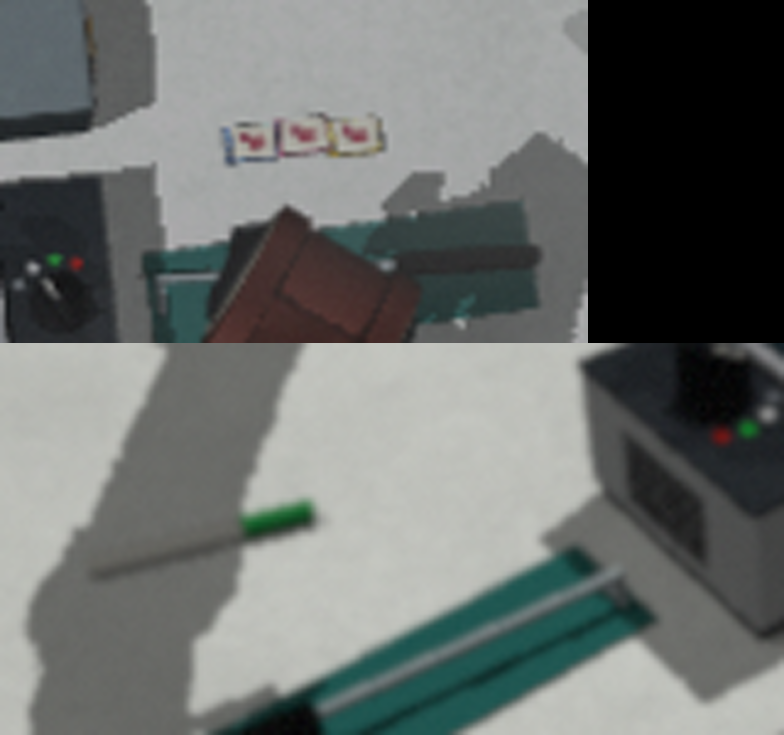

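The rod is back on the mat with its handle at (400–540, 258). The blocks lie wax up in a row, with centres at about (250,142) blue, (302,135) pink and (357,135) yellow, parallel to the imager. Seating the first one now.

```bash
cat >> h.py <<'E'
HX=.0425; HY=[.158,.066,-.026]
QX=q(P[2]+np.pi/2)      # tool x along imager y
QY=q(P[2])              # tool x along imager x
def blk(u,v): return unproj("top",(330+(u+.5)/4.9-.5,150+(v+.5)/4.9-.5-1.25),.013)[:2]
def W(x,y,z): return T(P,[[x,y,z]])[0]
def loc(w):
    c,s=np.cos(P[2]),np.sin(P[2]); d=np.array(w)[:2]-P[:2]; return np.array([c*d[0]+s*d[1],-s*d[0]+c*d[1]])
def grab(xy):
    arm.move_gripper(.75,40); arm.movep([*xy,.2],QX); arm.line_to([*xy,.075],.15)
    arm.move_gripper(0.0,40); print("grab",st())
    arm.line_to([*xy,.26],.2)
    return arm.read_opening()
def place(y):
    arm.movep(W(HX-.006,y-.024,.26),QY); arm.line_to(W(HX-.006,y-.024,.1765),.12); print("place",st())
    arm.move_gripper(.46); arm.line_to(W(HX-.006,y-.024,.26),.2)
def push(x0,y0,dx,dy,n,z=.177,lim=4):
    arm.movep(W(x0,y0,.22),QX); arm.line_to(W(x0,y0,z),.12); arm.pause(.15); f0=arm.read_ft_force(); k=0
    u=W(dx,dy,0)-W(0,0,0); r=-1
    for i in range(1,n+1):
        arm.line_to(W(x0+dx*i,y0+dy*i,z),.03); r=(arm.read_ft_force()-f0)@u/np.linalg.norm(u)
        if r<-lim: break
    e=loc(arm.read_tool_pos()); print("push",i,"F %.1f"%r,"end",e.round(4))
    arm.line_to(W(x0+dx*i-dx*4,y0+dy*i-dy*4,z),.1); arm.line_to(W(x0+dx*i-dx*4,y0+dy*i-dy*4,.22),.2); return e
def seat(y):
    arm.move_gripper(0.0)
    push(HX-.003,y-.056,0,.001,36); push(HX-.045,y-.002,.001,0,22)
E
python3 - <<'E'
from h import *
b=[blk(250,142),blk(302,135),blk(357,135)]; print([loc(x).round(4) for x in b])
for y in HY: print(arm.ik(W(HX,y,.26),QY) is not None,arm.ik(W(HX-.045,y,.18),QX) is not None)
print(grab(b[2])); place(HY[0]); seat(HY[0]); print(st())
pic("a7",{"top":(235,150,440,245)},3.8)
E
```

```text
[array([ 0.111 , -0.3097]), array([ 0.1121, -0.3506]), array([ 0.1074, -0.3931])]
True True
True True
True True
grab t 23.1 tcp [ 0.5965 -0.216   0.076 ] f [-0.3 -0.4  4.9] open 0.309 ff 39.8
0.3103563325243453
place t 27.0 tcp [0.479  0.303  0.1762] f [-0.4 -0.3 -1.5] open 0.309 ff 39.4
push 31 F -4.5 end [0.0395 0.1313]
push 16 F -4.6 end [0.0126 0.156 ]
t 44.2 tcp [0.4508 0.3229 0.2209] f [ 0.5  0.6 -0.9] open -0.002 ff 0.0
```

View pics/a7.png

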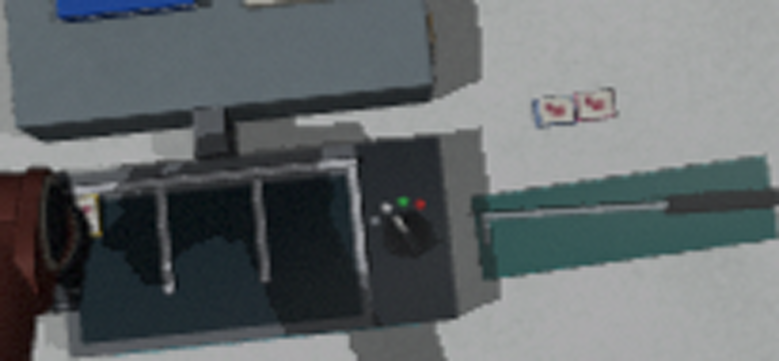

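The yellow block sits in the left bay's corner at (80–100, 195–235). Pink and blue haven't moved. Next is the other two.

```bash
python3 - <<'E'
from h import *
for b,y in ((blk(302,135),HY[1]),(blk(250,142),HY[2])):
    o=grab(b)
    if not .25<o<.45: print("missed",o); break
    place(y); seat(y)
arm.movep([.42,-.2,.35],QX)
print(st())
pic("a8",{"top":(235,170,365,245),"scene":(220,135,400,200)},5)
E
```

```text
grab t 48.1 tcp [ 0.5973 -0.1731  0.0761] f [-0.   0.5  5.4] open 0.307 ff 39.8
place t 51.7 tcp [0.4871 0.2113 0.1763] f [-0.4 -0.  -0.6] open 0.304 ff 39.3
push 31 F -5.2 end [0.0395 0.0394]
push 17 F -6.2 end [0.0126 0.064 ]
grab t 72.6 tcp [ 0.5926 -0.1324  0.076 ] f [-0.7  1.   5.8] open 0.309 ff 39.8
place t 76.0 tcp [0.4952 0.1196 0.1763] f [ 0.  -0.1 -0.2] open 0.308 ff 39.3
push 31 F -5.3 end [ 0.0394 -0.0526]
push 16 F -5.3 end [ 0.0122 -0.028 ]
t 94.5 tcp [ 0.4207 -0.1983  0.3491] f [0.8 0.2 0.8] open 0.001 ff 0.0
```

View pics/a8.png

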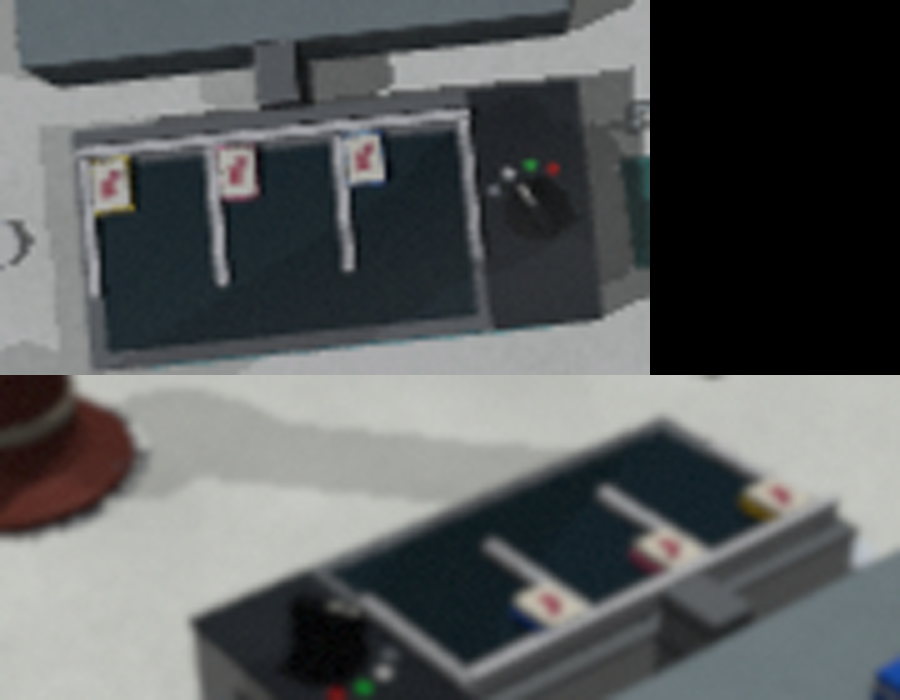

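All three blocks sit in their corners: yellow (112,183), pink (237,172), blue (365,158), wax up. A light re-push will confirm they touch the ribs, and I'll compute the dial axis from the dots at (493,191), (508,173), (530,166) and (553,170).

```bash
python3 - <<'E'
from h import *
px=lambda u,v:(235+(u+.5)/5-.5,170+(v+.5)/5-.5-1.25)
D=np.array([loc(unproj("top",px(*u),.1)) for u in [(493,191),(508,173),(530,166),(553,170)]]); print(D.round(4))
# clockwise from above: angle decreases
f=lambda a:np.concatenate([D[i]-[a[0]+a[2]*np.cos(a[3]-.5*i),a[1]+a[2]*np.sin(a[3]-.5*i)] for i in range(4)])
r=least_squares(f,[-.01,-.145,.035,.8]); print(r.x.round(4),r.fun.round(4))
a=loc(unproj("top",px(517,184),.138)); b=loc(unproj("top",px(532,205),.138)); print("pointer",a,b,np.arctan2(*(a-b)[::-1]))
print("blob",loc(unproj("top",px(538,208),.112)))
arm.move_gripper(0.0)
for y in HY: push(HX-.003,y-.038,0,.001,16)
E
```

```text
[[ 0.012  -0.1172]
 [ 0.0238 -0.1294]
 [ 0.0272 -0.1457]
 [ 0.0225 -0.1619]]
[-0.0066 -0.145   0.0338  0.9784] [-0.0003 -0.0002  0.0004  0.0001 -0.      0.0001 -0.0002 -0.    ]
pointer [ 0.01222667 -0.13455267] [-0.0036155  -0.14344641] 0.5115507727240729
blob [-0.00443755 -0.1479173 ]
push 13 F -5.5 end [0.0395 0.1314]
push 13 F -4.2 end [0.0395 0.0394]
push 13 F -4.3 end [ 0.0395 -0.0526]
```

```bash
python3 - <<'E'
from h import *
d=W(-.0066,-.145,0)[:2]; y0=P[2]+.478
arm.move_gripper(.5,40); arm.movep([*d,.27],q(y0)); arm.line_to([*d,.188],.1); print(st())
arm.move_gripper(0.0,40); print(st())
for k in range(1,6): arm.movep([*d,.188],q(y0-.1*k)); print(np.round(arm.read_wrist_torque(),2),end=" ")
arm.pause(.2); print(st())
arm.move_gripper(.5); arm.pause(.3); arm.line_to([*d,.28],.15)
arm.movep([.42,-.2,.35],QX); arm.pause(.3); print(st())
pic("a9",{"top":(235,165,445,245),"scene":(150,135,360,200)},3.8)
E
```

```text
t 113.4 tcp [0.4608 0.0213 0.1883] f [0.6 0.7 0.6] open 0.501 ff 0.0
t 113.8 tcp [0.4609 0.0212 0.1886] f [-0.9  0.   2.6] open 0.128 ff 42.3
[-0.15  0.01  0.05] [-0.15  0.05  0.05] [-0.31 -0.07 -0.03] [-0.45 -0.11 -0.01] [-0.67 -0.21  0.04] t 115.2 tcp [0.4612 0.0203 0.1886] f [ 1.3 -3.2  5. ] open 0.126 ff 42.5
t 118.4 tcp [ 0.4202 -0.1996  0.3497] f [-0.3 -0.1  0.8] open 0.501 ff 0.0
```

View pics/a9.png

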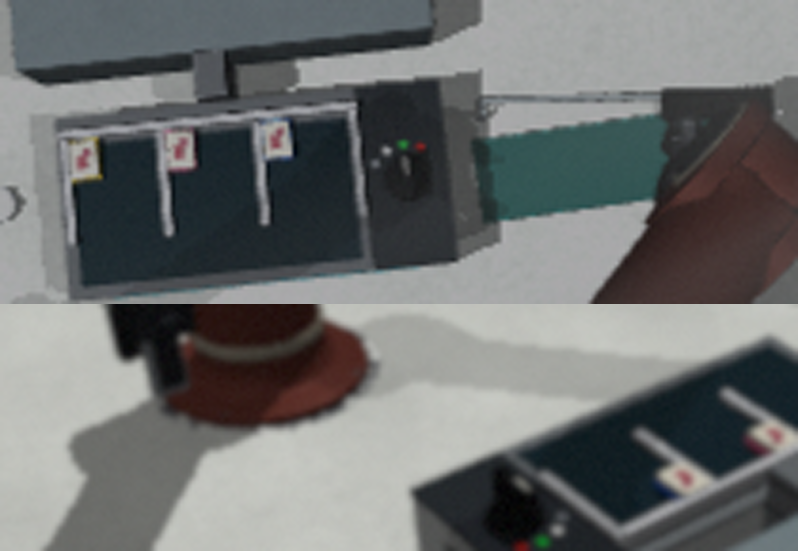

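The dial points at green and the blocks are still seated, but the rod has been knocked off the mat: its steel runs at (485–660, 100), about 5 cm too far back. I'll move the arm clear and take one last look to regrasp it.

```bash
python3 - <<'E'
from h import *
arm.movep([.3,.5,.35],q(1.659))
pic("b0",{"top":(345,160,465,240),"scene":(120,190,285,240)},4.7)
E
```

```text
(no output)
```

View pics/b0.png

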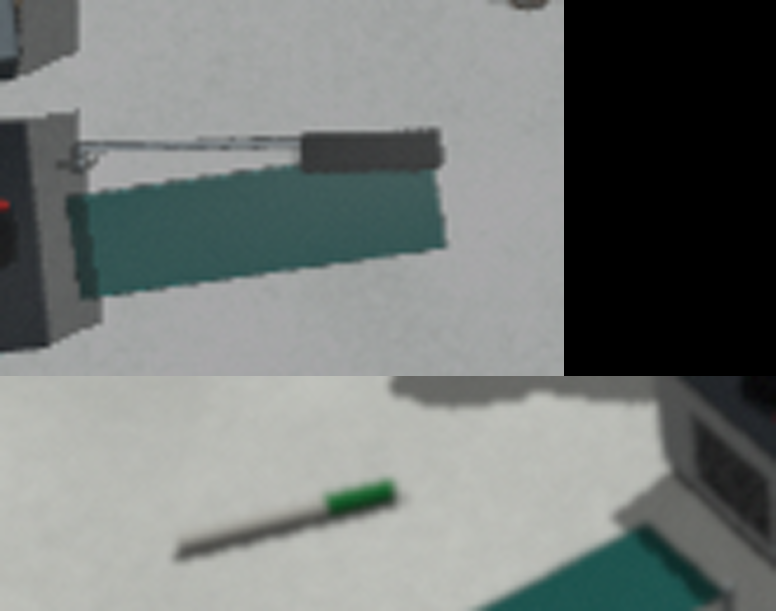

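The rod now lies on its side: the handle spans (302–441, 128–172), showing its 30 mm face, just behind the mat's edge. I'll grip it across that width and carry it back to the mat's centreline.

```bash
cat > chk.py <<'E'
from h import *
def handle():
    im=snapshot("top").astype(int); s=im[160:240,390:465]
    m=((s.max(2)<85)&(s.max(2)-s.min(2)<22)).astype(np.uint8)
    n,l,stt,c=cv2.connectedComponentsWithStats(m); i=1+np.argmax(stt[1:,4])
    g=((im[...,1]-im[...,2]>35)&(im[...,0]-im[...,2]>15)).astype(np.uint8)
    g[:160]=0;g[240:]=0;g[:,:355]=0;g[:,450:]=0
    print("handle px",c[i]+[390,160],stt[i],"mat rows at cols",[(k,np.flatnonzero(g[:,k])[[0,-1]].tolist()) for k in(405,415,425,432) if g[:,k].any()])
E
python3 - <<'E'
from chk import *
handle()
px=lambda u,v,z:unproj("top",(345+(u+.5)/4.7-.5,160+(v+.5)/4.7-.5-1.25),z)[:2]
h=px(371.5,150,.016); a=px(441,149.3,.016); b=px(302,152.5,.016); yaw=np.arctan2(*(b-a)[::-1]); print(h,yaw,np.linalg.norm(b-a))
arm.move_gripper(.7,60); arm.movep([*h,.25],q(yaw)); arm.line_to([*h,.0785],.12); print(st())
arm.move_gripper(0.,60); print(st())
arm.line_to([*h,.12],.08); print(st())
g=[.492,-.296]; arm.line_to([*g,.12],.1,ori=q(1.62)); arm.line_to([*g,.081],.05); print(st())
arm.move_gripper(.7); arm.pause(.2); arm.line_to([*g,.25],.2)
arm.movep([.3,.5,.35],q(1.659)); arm.pause(.5); print(st()); handle()
E
```

```text
handle px [423.33471074 192.30578512] [ 18  28  31   9 242] mat rows at cols []
[ 0.53875336 -0.29349713] 1.5747642082012372 0.11190688832201426
t 126.0 tcp [ 0.5391 -0.2938  0.0793] f [ 0.3 -0.1 -1.1] open 0.705 ff 0.0
t 126.4 tcp [ 0.5391 -0.2938  0.0793] f [-0.5  0.3  5.8] open 0.335 ff 58.7
t 127.1 tcp [ 0.5387 -0.2932  0.1201] f [ 0.   0.6 -1.5] open 0.337 ff 58.3
t 128.6 tcp [ 0.4916 -0.2959  0.0816] f [-1.1  1.3  4.8] open 0.334 ff 58.7
t 133.6 tcp [0.3  0.5  0.35] f [ 0.5 -0.1  0. ] open 0.697 ff 0.0
handle px [423.87313433 203.21641791] [ 18  38  32  11 268] mat rows at cols []
```

```bash
python3 - <<'E'
from h import *
a=cv2.imread("pics/a9.png")[:304,:440].astype(int)
b=cv2.resize(snapshot("top")[165:245,235:445],None,fx=3.8,fy=3.8,interpolation=cv2.INTER_CUBIC)[:304,:440].astype(int)
d=abs(a-b).max(2)
for n,(x0,y0,x1,y1) in dict(yel=(60,130,110,190),pink=(155,120,205,180),blue=(250,110,300,170),dial=(370,130,435,210)).items(): print(n,d[y0:y1,x0:x1].mean().round(1),d[y0:y1,x0:x1].max())
print(st()); print(ticket.finish_job())
E
```

```text
yel 2.8 7
pink 2.7 7
blue 2.7 8
dial 4.8 20
t 133.7 tcp [0.3  0.5  0.35] f [ 0.3  0.4 -0.2] open 0.699 ff 0.0
the job is handed in; nothing more can be done
None
```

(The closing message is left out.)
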